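# Close the board holder up to its stop

## Robot

A 6-joint arm with a two-finger parallel gripper is mounted at the origin on the work surface. World frame = base frame: x ahead of the robot, y to its left, z up, the work surface at z = 0. Lengths are in mm, angles in rad, forces in N, time in s.
With the tool pointing down it reaches from about 375 to 925 mm from the base axis. Payload 5.7 kg.
Tool frame: the origin (TCP) lies between the finger pads; the fingertips stand 17 mm ahead of it and the grasp point (between the pads) lies 2 mm behind it; z points along the fingers, y is the line along which they close (so a half turn about z gives the same grasp; the last joint's range is limited). The gripper opens to 85 mm and grips with 20 to 120 N. Pads are 22 mm wide; open, the fingers measure 114 mm over their backs; the gripper's body (76 mm by 85 mm) begins 54 mm behind the grasp point. The pads swing forward as they close: fully open they stand 13 mm farther back than shut.
Start: joints at [1.073, 0.359, 1.51, -0, 1.272, -0.115], TCP at [224.103, 556.546, 248.267] pointing down, gripper open.
Joint ranges: [-2.97, 2.97], [-1.01, 2.36], [0.21, 2.38], [-0.96, 4.11], [0.2, 2.71], [-2.98, 2.98]. Speed limits (rad/s): [2.39, 2.39, 3.14, 3.14, 3.14, 3.14].

## Interface

Orientations are given as a unit quaternion [x, y, z, w].
In Python, from plant import robot, kinematics, status, cams, find_in gives the robot as it stands. The module is installed in compiled form; this text tells all that it offers. Calls block until the motion is done:
- robot.move_to(position, orientation): joint-space move of the TCP to a pose.
- robot.line_to(position, ori=None, speed=150, f_stop=None): straight line of the TCP; ori=None keeps the orientation; speed is the mean speed in mm/s. With f_stop (N) it stops when the force on the tool has changed by that much, and returns True; else False.
- robot.goto_joints(angles): joint-space move.
- robot.set_gripper(opening): finger opening in mm; the grip force is fixed at half the most; returns when the fingers have stopped.
- robot.dwell(seconds).
- kinematics.solve_ik(position, orientation): joint angles nearest the present ones, or None.
- status.observe(): the state.
- cams.camera(name): name is "side" or "top"; returns the picture (480x640x3 uint8, red, green, blue); there is no depth.
- cams.camera_params(name): a dict with "K" (3x3 intrinsics, pixels), "R" (3x3) and "t" (3): a world point X has camera coordinates R X + t. Camera axes: x right, y down, z forward; pixel columns grow to the right and rows downward; lengths in mm; the calibration is good to about 2 mm. A picture is of the moment at which its call begins. camera_params takes no time and is no camera call.
A pose or a line that the arm cannot do raises robot.PlanningError and nothing moves.
- robot.hand_in(): hands the job in; it is judged then, once.
Trained networks look in the newest picture that a camera, given by its name, has taken for a name from the list of things; names that differ only in an ending like _2 or _b are one class to them, and where a whole thing is asked for, a point or a joint stands for the part that bears it (a point fixed in the world has none). Each returns a list of dicts, best first, with "confidence" (0 to 1); they miss things now and then, are a little off and sometimes report something else, mostly with a low value. They report only what shows in the picture. A call takes as long as a camera call. They do not tell look-alikes from the thing itself.
- find_in(camera, name): "location" ([column, row] in pixels, amid what is visible of it).
The state is a dict: "t": time; "joint_positions": joint angles; "joint_vel": joint speeds; "tau": joint torques, N m; "tool_pos": TCP position; "tool_rot": TCP orientation; "force": force on the tool from outside, world axes, zero at the start; "ft_torque": the same for the moment, N m; "grip_width": finger opening in mm; "grasp_force": force on a finger pad.
Only numpy, scipy, OpenCV 4.12 (cv2) and the standard library are available. Lean on these libraries where they do the work, as an engineer would, in place of code of your own. Each camera call takes 0.05 s, during which the arm holds its last target. There are 200 camera calls.

## Task

Close the sliding jaw of the circuit-board holder over the edge of its board: with a fingertip press down the black thumb pad in the middle of the jaw to free its brake and, keeping the pad pressed all the way, push the jaw along the rods until it is fully home against the two stop collars. Then lift the finger away so that the pad springs up and the brake holds the jaw there. Grip and lift nothing and use no force beyond a firm thumb press; leave the board lying in the holder and every other thing where it is.

Things in the scene. Friction and masses are not known exactly. Their poses are not given: they have to be found in the camera images.
- holder: Bench-top board holder, bare aluminium and steel, 190 (its x) by 374 mm (its y), fixed; origin on the bench under its centre, z up. Two 10 mm rods along y at x = +-65, 36 mm up, between end brackets 50 mm high. Fixed jaw at the +y end. The sliding jaw, a bar 170 mm long in x and 66 mm high on the rods, stands on the board's -y side and closes towards +y.
- jaw (a joint): Slide of the jaw along the holder's +y, m: 0 fully back, 0.120 home on the stop collars (end of travel); starts at 0.005 to 0.065. With the thumb pad up a friction brake holds it (some 25 N to drag it); with the pad pressed 1.5 mm or more it runs with 1 to 2 N.
- pad (a joint): Travel of the thumb pad downwards, m: 0 up (brake on), 0.007 bottomed. Spring: about 5 N just starts it, about 10 N takes it fully down; the brake is free from 1.5 mm on. It springs up when left.
- pad_top (a point): Centre of the black thumb pad's ribbed flat top, level, 72 mm above the bench when up; moves with the jaw. Flat 46 (holder x) by 36 mm (y), 5 mm proud of metal cheeks at its x ends. On its +y side a lip of the pad, 7 mm high and 8 thick, near face 18 mm from this point, which a fingertip on the flat can push; 2 mm beyond it the jaw bar's top, 66 mm up.
- jaw_face (a point): Point on the sliding jaw's front face (the +y side) over the rod at holder x = -65 mm, 48 mm up; moves with the jaw.
- collar_face (a point): Point on the stop collar of the rod at holder x = -65 mm, on the collar's -y face that stops the jaw, 47 mm up. The two dark steel collars, 22 mm across and 12 mm long with a small brass screw, sit one on each rod; when the jaw is home its front face meets them.
- board: Loose green circuit board, 100 (x) by 110 (y) by 2 mm, parts up to 12 mm tall, lying on notched supports in the holder 54 mm up, one edge under the fixed jaw's lip; origin under its centre. When the jaw is home its lip covers 3 mm of the other edge with 4 mm headroom. To be left lying.
- tweezers: Loose steel tweezers, 135 mm, lying on the bench beside the holder; leave alone.
- brush: Loose black antistatic brush, 150 mm, lying beside the holder; leave alone.
- flux: Loose small bottle, 34 mm across, 85 mm tall, standing beside the holder; leave alone.
- cap: Loose capacitor can, 22 mm across, 30 mm tall, standing beside the holder; leave alone.
- core: Loose ring core, 32 mm across, 12 mm high, lying beside the holder; leave alone.
- reel: Loose plastic reel, 60 mm across, 38 mm high, standing to the robot's right; leave alone.
- cleaner: Loose white bottle, 64 mm across, 130 mm tall, standing to the robot's right; leave alone.
Things that resemble listed ones, but are neither listed nor needed, are in the scene too. What is shaped like the board but orange is not meant.

How it is judged (in metres and radians):
On the way, in this order (a step that is already met when the one before it is completed fails the run):
1. the thumb pad is pressed (brake free) with the jaw still about where it stood (value of joint pad above 0.001 m and distance of jaw_face from where it was at the start of the episode below 0.02 m), for 0.05 s.
2. the jaw is home at the stop collars with the pad still pressed (value of joint jaw above 0.118 m and value of joint pad above 0.001 m), for 0.05 s.
At the end, for the whole second after the job is handed in: The sliding jaw stands within 2 mm of its stop (slide above 0.118), the thumb pad is up (within 0.6 mm) so that the brake holds, the board lies at rest in the holder within 6 mm of its place and level, and no other thing has moved 30 mm (value of joint jaw above 0.118 m and value of joint pad below 0.0006 m and distance of board from where it was at the start of the episode below 0.006 m and angle between board's own z axis and vertical below 0.05 rad and linear speed of board below 0.02 m/s and distance of each of tweezers, brush, flux, cap, core, reel, cleaner from where it was at the start of the episode below 0.03 m); the robot touches nothing.
It fails at once if the jaw is dragged towards the stop with its brake on (pad not pressed) (value of joint pad below 0.0005 m and velocity of joint jaw above 0.015 m/s).
It fails at once if the board is lifted, tipped or shoved out of its place (distance of board from where it was at the start of the episode above 0.01 m or angle between board's own z axis and vertical above 0.1 rad).
It fails at once if a bystander is moved, lifted or carried (distance of any of tweezers, brush, flux, cap, core, reel, cleaner from where it was at the start of the episode above 0.03 m).
It fails at once if the fingers press, squeeze or push anything with more than 45 N (contact force between the fingers and anything else above 45 N).
It also fails if it takes over 38 s, if anything falls off the work surface, if the arm or the gripper's body presses on something with over 40 N, if the wrist force passes 120 N, or if a joint passes its speed limit or range.

## Working session

There is one attempt and no reset: what is moved stays moved. The work goes in short steps, each a Python script; the robot and the scene stay as the last script left them, time stands still between calls to the robot, and variables do not carry over. Pictures are saved under pics/ and viewed, at most 10 in all, crops included, and the job is handed in when it is done.

```bash
mkdir -p pics; python3 - <<'E'
from plant import robot,kinematics,status,cams,find_in
import cv2
for c in("side","top"):
    im=cams.camera(c); cv2.imwrite(f"pics/{c}0.png",im[:,:,::-1])
    p=cams.camera_params(c); print(c,p["K"].tolist(),p["R"].round(4).tolist(),p["t"].round(1).tolist())
    for n in("holder","pad_top","jaw_face","collar_face","board"):
        print(n,[(round(d["confidence"],2),[round(v) for v in d["location"]]) for d in find_in(c,n)][:4])
print(status.observe())
E
```

```text
side [[433.39592319121556, 0.0, 319.05008921482334], [0.0, 433.39592319121556, 232.8860598745787], [0.0, 0.0, 1.0]] [[0.9061, -0.4228, -0.0165], [-0.3376, -0.6988, -0.6306], [0.255, 0.577, -0.7759]] [-532.0, 128.5, 817.5]
holder [(0.82, [326, 231])]
pad_top [(0.77, [338, 230])]
jaw_face [(0.63, [337, 230]), (0.19, [377, 200])]
collar_face [(0.9, [327, 236])]
board [(0.96, [288, 183]), (0.86, [179, 188])]
top [[475.7642376078736, 0.0, 318.79858126272944], [0.0, 475.7642376078736, 236.01673455159045], [0.0, 0.0, 1.0]] [[-0.0163, -0.9996, 0.0231], [-0.996, 0.0142, -0.0877], [0.0874, -0.0244, -0.9959]] [-140.8, 559.3, 1131.8]
holder [(0.65, [296, 241])]
pad_top [(0.7, [317, 232])]
jaw_face [(0.93, [309, 234])]
collar_face [(0.75, [300, 239]), (0.3, [317, 231])]
board [(0.83, [156, 213]), (0.77, [246, 252]), (0.58, [184, 339])]
{'t': 0.6, 'joint_positions': array([ 1.07286307e+00,  3.58769469e-01,  1.51038746e+00,  1.97701754e-05,
        1.27248038e+00, -1.15122401e-01]), 'joint_vel': array([-1.87281563e-05,  2.76590664e-04,  7.12569620e-05, -1.06258955e-04,
        7.35053257e-04,  2.86554213e-04]), 'tau': array([-1.39444190e-03, -5.27290177e+01, -2.78920680e+01, -3.54047143e-04,
        2.26899101e-03, -3.32365653e-05]), 'tool_pos': array([224.12454999, 556.55396799, 248.28975301]), 'tool_rot': array([ 1.90241695e-01,  9.81737285e-01, -1.84398839e-05, -1.57466622e-05]), 'force': array([-0.38245392,  0.259848  ,  0.01331382]), 'ft_torque': array([ 0.0014184 ,  0.03190447, -0.01637342]), 'grasp_force': 0.0, 'grip_width': 84.92067808327978}
```

```bash
python3 - <<'E'
import cv2
a=cv2.imread("pics/top0.png")[120:340,180:460]; cv2.imwrite("pics/top0c.png",cv2.resize(a,(764,600),interpolation=2))
a=cv2.imread("pics/side0.png")[110:320,200:480]; cv2.imwrite("pics/side0c.png",cv2.resize(a,(800,600),interpolation=2))
E
```

```text
(no output)
```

View pics/top0c.png

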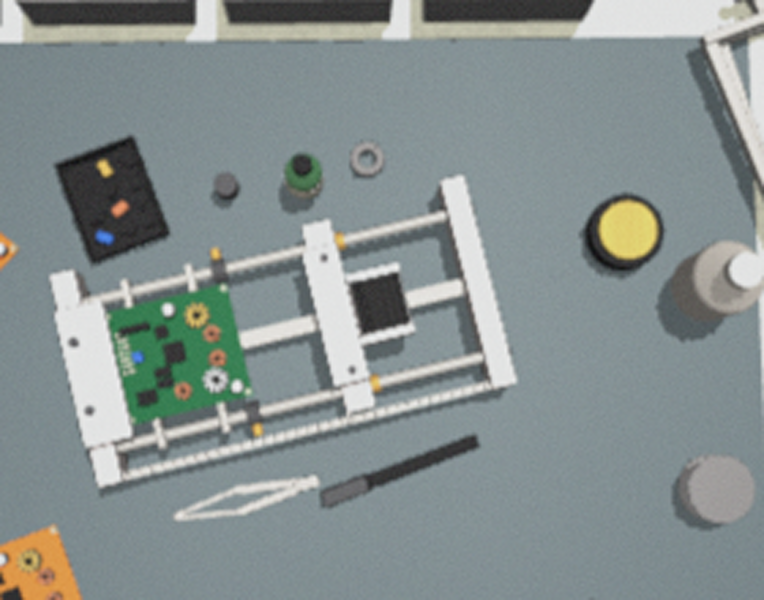

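View pics/side0c.png

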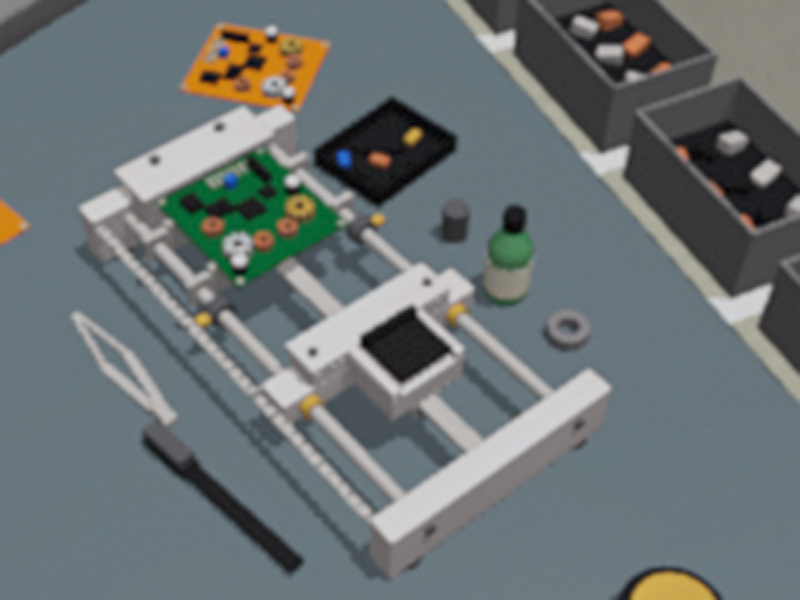

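```bash
cat > h.py <<'E'
import numpy as np,cv2
from plant import robot,kinematics,status,cams,find_in
def tri(pt,ps):
    P=[]
    for c in("top","side"):
        p=cams.camera_params(c); P.append(p["K"]@np.c_[p["R"],p["t"]])
    X=cv2.triangulatePoints(P[0],P[1],np.float64(pt).reshape(2,1),np.float64(ps).reshape(2,1)).ravel()
    return X[:3]/X[3]
E
python3 - <<'E'
from h import *
from scipy.spatial.transform import Rotation as Rt
pts=dict(pad=((382,304),(408,347)),c1=((216,253),(377,219)),c2=((257,430),(204,320)),j1=((324,257),(428,282)),j2=((352,369),(312,352)),f1=((73,342),(219,127)),f2=((90,410),(154,160)),b1=((462,178),(594,374)))
W={}
for n,(a,b) in pts.items():
    W[n]=tri((180+a[0]/2.7286,120+a[1]/2.727),(200+b[0]/2.857,110+b[1]/2.857)); print(n,W[n].round(1))
for a,b in(("c2","c1"),("j2","j1"),("f2","f1")):
    d=W[b]-W[a]; print(a,np.linalg.norm(d[:2]).round(1),np.degrees(np.arctan2(d[1],d[0])).round(2))
for a,b in((("j1","j2"),("f1","f2")),(("j1","j2"),("c1","c2"))):
    d=(W[b[0]]+W[b[1]]-W[a[0]]-W[a[1]])/2; print(d.round(1),np.degrees(np.arctan2(-d[0],d[1])).round(2))
E
```

```text
pad [ 565.1 -151.8   73.4]
c1 [614.7  -6.6  40.6]
c2 [459.4 -41.5  38.4]
j1 [ 606.5 -102.4   68.4]
j2 [ 508.9 -124.9   68.6]
f1 [535.8 112.6  69. ]
f2 [477.4  97.9  70. ]
b1 [ 671.2 -221.7   66.9]
c2 159.2 12.65
j2 100.1 12.96
f2 60.2 14.12
[-51.1 218.9   1. ] 13.15
[-20.7  89.6 -28.9] 12.98
```

```bash
cat >> h.py <<'E'
from scipy.spatial.transform import Rotation as Rt
A=np.radians(13.0)
HX=np.array([np.cos(A),np.sin(A),0]); HY=np.array([-np.sin(A),np.cos(A),0])
def ori(s):
    y=s*HX; z=np.array([0,0,-1.]); return Rt.from_matrix(np.c_[np.cross(y,z),y,z]).as_quat()
PAD=np.array([566,-155.7,0])-1*HY+0.7*HX
E
python3 - <<'E'
from h import *
best=None
q0=status.observe()["joint_positions"]
for s in(1,-1):
    q=kinematics.solve_ik(PAD+[0,0,200],ori(s))
    print(s,None if q is None else np.round(q,2))
    if q is not None and (best is None or abs(q[5])<best[0]): best=(abs(q[5]),s)
s=best[1]; print(s)
robot.set_gripper(0)
robot.move_to(PAD+[0,0,200],ori(s))
robot.line_to(PAD+[0,0,102],speed=100)
o=status.observe(); print(o["t"],o["tool_pos"],o["force"],o["grip_width"])
a=cams.camera("top")[170:300,240:410,::-1]; b=cams.camera("side")[150:300,260:430,::-1]
cv2.imwrite("pics/c1.png",np.hstack([cv2.resize(a,(400,306),interpolation=2),cv2.resize(b[:130],(400,306),interpolation=2)]))
E
```

```text
1 [-0.39  0.39  1.59 -0.    1.16 -0.61]
-1 [-0.39  0.39  1.59 -0.    1.16  2.53]
1
5.2917 [ 567.42132908 -156.75540702  102.60307918] [ 0.34909779  1.25536522 -0.12118511] -0.05284725950339212
```

View pics/c1.png

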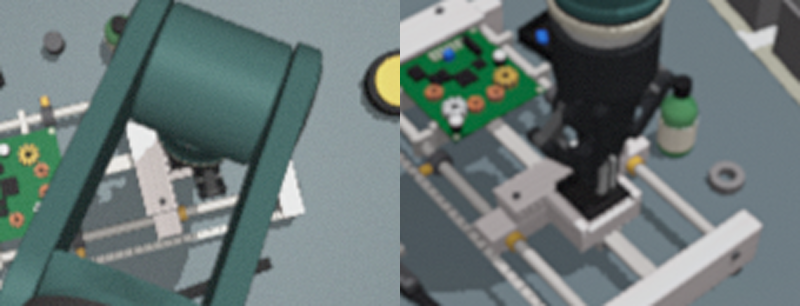

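The picture shows the closed fingertips right above the black pad (side crop ~(605,185)), inside the pad's cheeks. I'll touch down gently next.

```bash
python3 - <<'E'
from h import *
f0=status.observe()["force"]
hit=robot.line_to(PAD+[0,0,82],speed=15,f_stop=3)
o=status.observe(); z=o["tool_pos"][2]; print(hit,o["t"],o["tool_pos"].round(2),(o["force"]-f0).round(2))
if hit and 86<z<92.5:
    for d in(2,3.5,5):
        p=o["tool_pos"].copy(); p[2]=z-d
        robot.line_to(p,speed=15); s=status.observe(); print(d,s["t"],s["tool_pos"].round(2),(s["force"]-f0).round(2))
E
```

```text
True 6.325 [ 566.85 -156.53   87.12] [-0.86 -0.13  4.69]
2 6.5917 [ 566.91 -156.57   85.48] [-1.85  0.31  6.29]
3.5 6.8417 [ 566.91 -156.59   84.1 ] [-1.14  0.87  7.1 ]
5 7.0917 [ 566.93 -156.63   82.71] [-1.25 -0.14  7.59]
```

```bash
python3 - <<'E'
from h import *
p=status.observe()["tool_pos"].copy(); p[2]=82.0
f0=status.observe()["force"]
hit=robot.line_to(p+110*HY,speed=30,f_stop=11)
o=status.observe(); d=o["tool_pos"]-p
print(hit,o["t"],(d@HY).round(1),(d@HX).round(1),o["tool_pos"].round(2),(o["force"]-f0).round(2))
a=cams.camera("top")[170:300,220:390,::-1]; b=cams.camera("side")[130:260,240:410,::-1]
cv2.imwrite("pics/c2.png",np.hstack([cv2.resize(a,(400,306),interpolation=2),cv2.resize(b,(400,306),interpolation=2)]))
E
```

```text
True 9.625 83.8 1.6 [549.61 -74.58  83.55] [ 0.08 -1.45 -0.15]
```

View pics/c2.png

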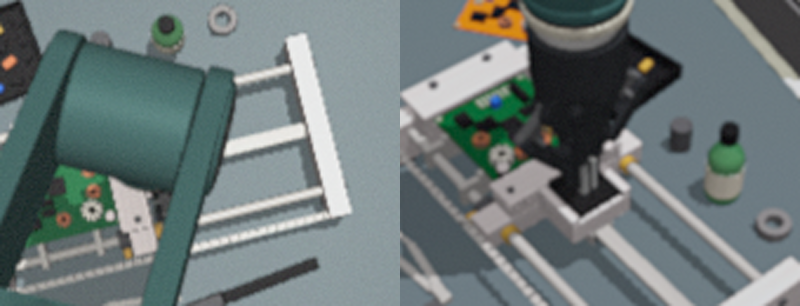

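```bash
python3 - <<'E'
from h import *
for k in range(2):
    p=status.observe()["tool_pos"].copy(); f0=status.observe()["force"]
    q=p+8*HY; q[2]=82
    hit=robot.line_to(q,speed=12,f_stop=11)
    o=status.observe(); d=o["tool_pos"]-p
    print(hit,o["t"],(d@HY).round(2),(d@HX).round(2),o["tool_pos"].round(2),(o["force"]-f0).round(2))
robot.dwell(.2); o=status.observe(); print(o["tool_pos"].round(2),o["force"].round(2))
a=cams.camera("side")[150:250,240:373,::-1]
cv2.imwrite("pics/c3.png",cv2.resize(a,(798,600),interpolation=2))
E
```

```text
True 10.075 0.02 0.04 [549.67 -74.57  83.77] [ 0.98 -0.5   1.14]
True 10.4333 0.08 -0.0 [549.65 -74.49  83.9 ] [-0.39 -0.07 -0.34]
[549.64 -74.5   83.98] [-1.65 -2.11  7.68]
```

View pics/c3.png

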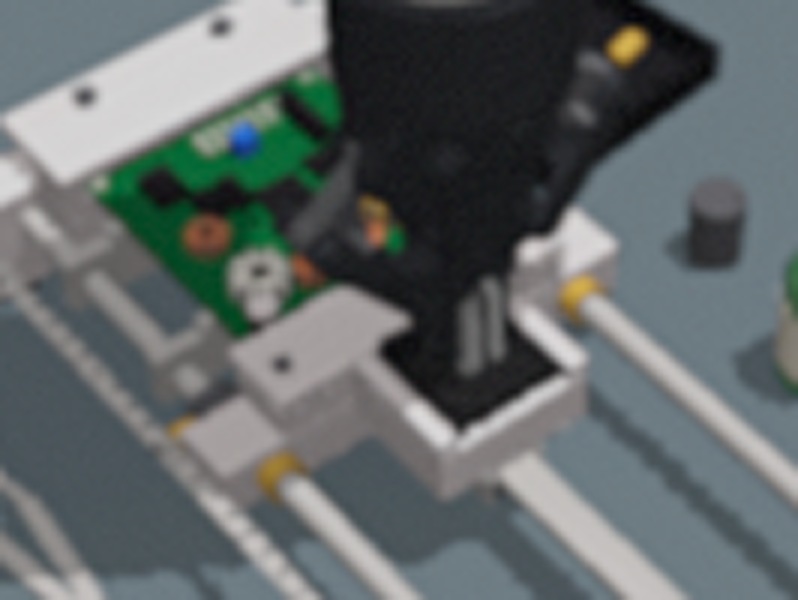

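The jaw stands against the collars, with the pad flat still below the cheeks, and two more 11 N pushes moved nothing. I'll lift straight up.

```bash
python3 - <<'E'
from h import *
p=status.observe()["tool_pos"].copy()
robot.line_to(p+[0,0,25],speed=40)
robot.line_to(p+[0,0,150],speed=120)
robot.line_to(p+[0,0,150]-200*HY,speed=150)
robot.dwell(.3); o=status.observe(); print(o["t"],o["force"].round(2))
a=cams.camera("top")[170:300,210:380,::-1]; b=cams.camera("side")[130:260,230:400,::-1]
cv2.imwrite("pics/c4.png",np.hstack([cv2.resize(a,(400,306),interpolation=2),cv2.resize(b,(400,306),interpolation=2)]))
E
```

```text
14.45 [0.06 0.5  0.73]
```

View pics/c4.png

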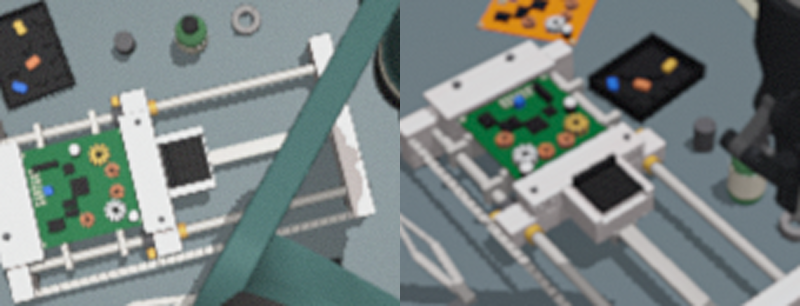

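The top view shows the jaw front against the collars' brass screws (~(118,102) and (152,253)). The pad is up, the board is in place and the arm is clear.

```bash
python3 -c "
from plant import robot
print(robot.hand_in())"
```

```text
the job is handed in; nothing more can be done
None
```

I pushed the jaw home against the stop collars with the pad held down, then lifted the finger straight off, and handed the job in. The last picture showed the pad up, the board in place and the arm clear; `hand_in()` returned no verdict, so I don't know the score.

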